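# Load a culture dish into the inspection hood with a dish lifter

### The job

Pick up the dish lifter by its blue grip block, slide its two prongs under the filled petri dish on the post and lift the dish off, without the gripper touching the dish. Then pass lifter and dish level through the slot in the front of the white inspection hood, where there are only 2 mm to spare at each side, and finish while still holding the lifter so that the whole dish shows through the round viewing port and the lifter is held off the sill of the slot. Do not tip or drop the dish, and leave the things round about where they are.

Things in the scene. Friction and masses are not known exactly. Their poses are not given: they have to be found in the camera images.
- lifter_grip (a point): Centre of the upright blue grip block (black cap) of the loose dish lifter, a steel two-pronged spatula lying flat on the worktop; 42 mm above its underside. Block 20 mm wide (y, grasp across this), 44 mm long (x), top at 67 mm. x points along the lifter toward its prongs, z up. 220 g, balanced near the block.
- lifter_bay (a point): Centre of the lifter's bay, on the prongs' upper face: 130 mm ahead of the grip point (x), 38 mm below it, 4 mm above the lifter's underside; axes as the lifter's. Lips to 10 mm above the underside enclose the bay, 82 mm square; a dish in it lies within about 6 mm of this point along x and along y.
- lifter: The whole dish lifter: origin under the grip block on its underside, x toward the prongs. A neck 24 mm wide, 6 mm thick leads to the fork, 90 mm wide, from 81 to 175 mm ahead of the origin. The gap between the prongs is 44 mm wide, open in front, its inner end 109 mm ahead of the origin. Tallest part of the fork: 10 mm.
- dish: Loose glass petri dish filled with brown soil, 69 mm across, 15 mm high, 45 g, resting centred (within 2 mm) on the post. Origin at the centre of its underside, z up.
- rest: Fixed dish rest on the worktop: round foot 68 mm across and 10 mm high, with a round post 30 mm across whose top is 45 mm above the worktop. Origin at the centre of the foot's underside. The prongs pass on either side of the post, from any side.
- hood: Fixed white inspection hood on the worktop, an empty box 144 mm deep (x), 150 mm wide (y), 115 mm high, walls 6 mm. Origin on the worktop under the centre of the viewing port; x points from the slotted front into the hood, z up. It may be turned a little.
- slot (a point): Centre of the slot in the hood's front, on the outer face of the wall, 76 mm above the worktop. The slot is 94 mm wide (y) and 32 mm high (sill 60 mm, upper edge 92 mm above the worktop). Dark guide plates at its two sides flare outward, 14 mm ahead of the wall. x points into the hood.
- port (a point): Centre of the round viewing port, an open hole 106 mm across in the hood's top, at 115 mm height, 72 mm behind the outer face of the slot.
- empty_dish: Loose empty glass petri dish on the worktop, 69 mm across, 15 mm high, origin at its underside centre; leave it alone.
- tape: Loose roll of tape, 108 mm across, 24 mm high, origin at its underside centre; leave it alone.
- tin: Loose aluminium tin with brown soil, 60 mm across, 26 mm high, origin at its underside centre; leave it alone.
Mind the look-alikes: they are no part of the job. Of the things shaped like the rest, the aluminium one is meant.

How it is judged:
By the outcome, as a careful person would: the job done as asked, in the order asked, and still so for the second after the job is handed in, while the arm keeps its last pose, push and grip.
It also fails if it takes over 64 s, if anything falls off the work surface, if the arm or the gripper's body presses on something with over 40 N, if the wrist force passes 120 N, or if a joint passes its speed limit or range.

### The arm

A 6-joint arm with a two-finger parallel gripper is mounted at the origin on a cart in front of the work surface, level with it; the furniture and walls round the work are solid. World frame = base frame: x ahead of the robot, y to its left, z up, the work surface at z = 0. Lengths are in m, angles in degrees, forces in N, time in s.
With the tool pointing down it reaches from about 0.375 to 0.9 m from the base axis. Payload 3.1 kg.
Tool frame: the origin (TCP) lies where the fingers leave the gripper's body, on its centre line; the fingertips stand 70 mm ahead of it and the grasp point (between the pads) lies 51 mm ahead of it; z points along the fingers, y is the line along which they close (so a half turn about z gives the same grasp; the last joint's range is limited). The gripper opens to 87 mm and grips with 3 to 60 N. Pads are 19 mm wide; open, the fingers measure 117 mm over their backs; the gripper's body (75 mm by 190 mm) begins 51 mm behind the grasp point.
Start: joints at [54.632, 30.224, 82.088, -0, 67.689, -10.227], TCP at [0.265, 0.566, 0.292] pointing down, gripper open.
Joint ranges: [-176.69, 176.69], [-43.24, 126.21], [12.49, 139.97], [-82, 262], [0, 151.66], [-163.58, 163.58]. Speed limits (degrees/s): [159.86, 159.86, 180, 180, 180, 180].

### API

Orientations are given as a 3x3 rotation matrix whose columns are the frame's x, y, z axes.
In Python, from rig import readout, capture, calibration, bot, look_for gives the robot as it stands. The module is installed in compiled form; this text tells all that it offers.
- The arm moves only by the shell command python3 -m pendant 'ROWS'. ROWS is JSON, a list of rows, each a list of 7 numbers: the shift along the tool's x, y, z normalised to -1 to 1, where 1 is 200 mm, then the turn, a rotation vector about the tool's x, y, z normalised to -1 to 1, where 1 is 180 degrees, then the closure, from -1 (fully open) to 1 (shut). In form: [[dx, dy, dz, ax, ay, az, grip], ...]. A call has 1 to 8 rows; each row is the pose to reach, as a shift and turn from the pose commanded when the call began, along the tool's axes at that moment, turning the shorter way round; what a row does not reach only later rows make up. A row lasts 1/10 s, in which the tool goes at most 50 mm and 8.59 degrees, less where a joint would pass 70% of its speed; a pose out of reach is approached as far as the arm can. A call with a number of a shift or a turn outside -1 to 1 is refused whole. A call with a gripper value outside its range is refused whole. The fingers move at their own pace and stop on an object; the grip force is fixed at half the most. Time passes only in rows, so rows that repeat a pose let the fingers close. It gives the time, the measured TCP pose, the force, the opening and the grip force at its end, in the units of the state.
- readout.read_state(): the state, without advancing time (a new reading comes with each control period).
- capture(name): name is "scene" or "top" or "wrist"; returns (picture, depth): 420x560x3 uint8, red, green, blue; 420x560 float32, m along the optical axis (not along the pixel's ray), 0 where there is no reading.
- calibration(name): a dict with "mtx" (3x3 intrinsics, pixels), "T" (4x4, takes a point from camera to world coordinates); the wrist camera has in their place "mount" (4x4, takes a point from camera to tool coordinates, whose origin is the TCP and whose axes are the flange's). Camera axes: x right, y down, z forward; pixel columns grow to the right and rows downward; lengths in m; the calibration is good to about 2 mm. A picture is of the moment at which its call begins: read the wrist's pose just before it. calibration takes no time and is no camera call.
- bot.hand_in(): hands the job in; it is judged then, once.
Trained networks look in the newest picture that a camera, given by its name, has taken for a name from the list of things; names that differ only in an ending like _2 or _b are one class to them, and where a whole thing is asked for, a point or a joint stands for the part that bears it (a point fixed in the world has none). Each returns a list of dicts, best first, with "conf" (0 to 1); they miss things now and then, are a little off and sometimes report something else, mostly with a low value. They report only what shows in the picture. A call takes as long as a camera call. They do not tell look-alikes from the thing itself.
- look_for(thing, camera): "extent" ([left, top, right, bottom] in pixels, round what is visible of it).
The state is a dict: "time_s": time; "joint_positions": joint angles; "qvel": joint speeds; "tau": joint torques, N m; "position": TCP position; "tcp_rot": TCP orientation; "force": force on the tool from outside, world axes, zero at the start; "moment": the same for the moment, N m; "opening": opening from 0.0 (shut) to 1.0 (fully open); "grasp_force": force on a finger pad.
Only numpy, scipy, OpenCV 4.12 (cv2) and the standard library are available. Lean on these libraries where they do the work, as an engineer would, in place of code of your own. Each camera call takes 0.05 s, during which the arm holds its last target. There are 200 camera calls.

## Working session

There is one attempt and no reset: what is moved stays moved. The work goes in short steps, Python scripts to look and compute and a shell command to move; the robot and the scene stay as the last step left them, time stands still between calls to the robot, and variables do not carry over. Pictures are saved under pics/ and viewed, at most 10 in all, crops included, and the job is handed in when it is done.

```bash
mkdir -p pics
cat > h.py <<'E'
import numpy as np, cv2
from rig import readout, capture, calibration, bot, look_for
def save(n,p): cv2.imwrite(f'pics/{n}.png', p[:,:,::-1])
def T(cam):
    c=calibration(cam)
    if 'T' in c: return np.array(c['mtx']),np.array(c['T'])
    s=readout.read_state(); M=np.eye(4); M[:3,:3]=s['tcp_rot']; M[:3,3]=s['position']
    return np.array(c['mtx']),M@np.array(c['mount'])
def cloud(cam):
    K,M=T(cam); p,d=capture(cam)
    v,u=np.mgrid[:420,:560]
    P=np.stack([(u-K[0,2])/K[0,0]*d,(v-K[1,2])/K[1,1]*d,d,np.ones_like(d)],-1)@M.T
    P=P[...,:3]; P[d==0]=np.nan
    return p,d,P
E
python3 - <<'E'
from h import *
for c in ['top','scene']:
    p,d,P=cloud(c); save(c+'1',p); np.save(c+'.npy',P)
    print(c,T(c)[1].round(3).tolist(),T(c)[0].tolist())
    for t in ['lifter_grip','lifter','dish','rest','hood','empty_dish','tape','tin']:
        for r in look_for(t,c)[:4]:
            l,tp,rr,b=r['extent']; u,v=int((l+rr)/2),int((tp+b)/2)
            print(t,round(r['conf'],2),np.round(r['extent']).astype(int).tolist(),P[min(v,419),min(u,559)].round(3).tolist())
s=readout.read_state();print(s['position'],s['tcp_rot'],s['time_s'],s['opening'])
E
```

```text
top [[0.006, -0.982, 0.19, 0.291], [-1.0, -0.005, 0.006, 0.008], [-0.005, -0.19, -0.982, 1.315], [0.0, 0.0, 0.0, 1.0]] [[447.0936029731775, 0.0, 287.9111361901109], [0.0, 447.0936029731775, 212.1903417525986], [0.0, 0.0, 1.0]]
lifter_grip 0.71 [396, 242, 466, 273] [0.414, -0.402, 0.007]
lifter 0.72 [395, 240, 463, 272] [0.419, -0.393, 0.008]
dish 0.65 [254, 167, 277, 191] [0.636, 0.084, 0.046]
dish 0.39 [178, 218, 204, 238] [0.497, 0.305, 0.013]
rest 0.68 [283, 253, 303, 280] [0.382, 0.004, 0.046]
rest 0.41 [259, 189, 277, 199] [0.603, 0.077, 0.008]
hood 0.7 [313, 147, 374, 212] [0.649, -0.15, 0.002]
empty_dish 0.72 [142, 226, 168, 248] [0.469, 0.412, -0.004]
tape 0.92 [187, 238, 225, 277] [0.411, 0.26, -0.003]
tape 0.39 [315, 150, 375, 210] [0.649, -0.153, 0.002]
tin 0.63 [179, 218, 201, 239] [0.495, 0.305, 0.012]
scene [[0.756, -0.448, 0.478, -0.053], [-0.655, -0.531, 0.538, -0.68], [0.013, -0.719, -0.695, 0.988], [0.0, 0.0, 0.0, 1.0]] [[478.0385067267098, 0.0, 278.88075484166717], [0.0, 478.0385067267098, 218.04839683349812], [0.0, 0.0, 1.0]]
lifter_grip 0.69 [319, 325, 395, 420] [0.43, -0.406, 0.011]
lifter 0.93 [321, 328, 398, 418] [0.436, -0.408, 0.003]
dish 0.64 [270, 196, 290, 213] [0.63, 0.088, 0.052]
rest 0.62 [167, 177, 188, 198] [0.472, 0.4, 0.0]
rest 0.5 [271, 215, 294, 226] [0.623, 0.067, 0.007]
hood 0.88 [301, 208, 379, 292] [0.592, -0.184, 0.114]
empty_dish 0.85 [166, 176, 187, 195] [0.477, 0.414, -0.003]
empty_dish 0.16 [189, 188, 210, 206] [0.492, 0.303, 0.016]
tape 0.59 [168, 200, 207, 236] [0.421, 0.266, -0.006]
tin 0.77 [186, 185, 209, 205] [0.494, 0.317, 0.01]
[0.26547078 0.5657896  0.29225819] [[-9.05301968e-01  4.24768580e-01  2.63605648e-05]
 [ 4.24768579e-01  9.05301968e-01 -3.07025435e-05]
 [-3.69057471e-05 -1.65979334e-05 -9.99999999e-01]] 0.9 0.9997746589447517
```

Run:
```python
import cv2
a=cv2.imread('pics/top1.png')[130:300,130:490]; cv2.imwrite('pics/topc.png',cv2.resize(a,(792,374),interpolation=cv2.INTER_CUBIC))
a=cv2.imread('pics/scene1.png')[160:420,150:410]; cv2.imwrite('pics/scenec.png',cv2.resize(a,(598,598),interpolation=cv2.INTER_CUBIC))
```

```text
(no output)
```

View pics/topc.png

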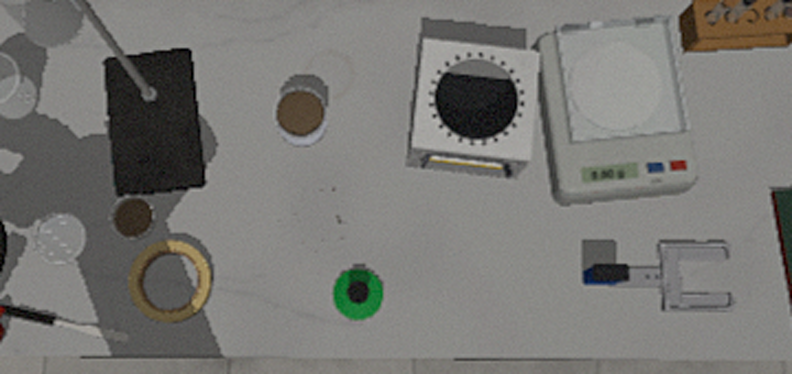

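View pics/scenec.png

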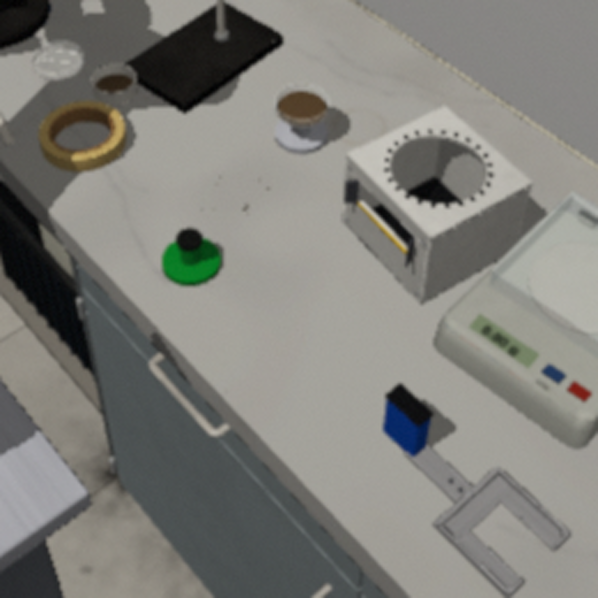

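The top crop shows the lifter at right, its block at about (605,272) and its prongs pointing right (-y). The filled dish is at (300,113), the hood with its slot facing the robot at (475,100), and the green look-alike rest at (358,292). Next I'll fit the poses from depth.

Run:
```python
from h import *
A=np.load('top.npy');B=np.load('scene.npy')
a,b=cv2.imread('pics/top1.png'),cv2.imread('pics/scene1.png')
def sel(P,I,x,y,z):
    m=(P[...,0]>x[0])&(P[...,0]<x[1])&(P[...,1]>y[0])&(P[...,1]<y[1])&(P[...,2]>z[0])&(P[...,2]<z[1]);return P[m],I[m],m
for n,P,I in(('top',A,a),('scene',B,b)):
    q,_,_=sel(P,I,(.4,.8),(-.35,.3),(-.02,.02)); print(n,'table z',np.median(q[:,2]))
    q,_,_=sel(P,I,(.35,.5),(-.4,-.25),(.045,.09)); r=cv2.minAreaRect(q[:,:2].astype(np.float32)*1000); print('block',len(q),q[:,:2].mean(0),np.percentile(q[:,2],[50,95]),r)
    q,c,_=sel(P,I,(.3,.55),(-.56,-.38),(.004,.03)); r=cv2.minAreaRect(q[:,:2].astype(np.float32)*1000); print('fork',len(q),r)
    q,c,m=sel(P,I,(.5,.8),(-.3,0),(.105,.13)); print('hoodtop',len(q),np.median(q[:,2]),cv2.minAreaRect(q[:,:2].astype(np.float32)*1000))
    q,c,_=sel(P,I,(.55,.72),(.02,.15),(.045,.08)); print('dish',len(q),np.percentile(q[:,2],[50,95]),cv2.minEnclosingCircle(q[:,:2].astype(np.float32)*1000), q.mean(0))
    q,c,_=sel(P,I,(.55,.72),(.02,.15),(.006,.02)); print('foot',len(q),cv2.minEnclosingCircle(q[:,:2].astype(np.float32)*1000))
```

```text
top table z -0.001319587481968032
block 142 [ 0.41689494 -0.31559237] [0.06546138 0.06886459] ((417.1984558105469, -317.03082275390625), (21.160146713256836, 46.00923156738281), 0.6527470350265503)
fork 482 ((430.74249267578125, -470.171875), (229.3335418701172, 179.768798828125), 0.10867787152528763)
hoodtop 1651 0.11310790197672804 ((630.995361328125, -144.36766052246094), (150.75225830078125, 145.98854064941406), 83.54936218261719)
dish 418 [0.04987746 0.0585555 ] ((628.263671875, 82.6825942993164), 35.398902893066406) [0.62818989 0.08179702 0.05074141]
foot 43 ((634.3784790039062, 75.02511596679688), 76.7953872680664)
scene table z -0.0012398247724496603
block 260 [ 0.41496833 -0.32083955] [0.06454815 0.06795485] ((417.7339172363281, -318.8771667480469), (45.8588752746582, 22.899822235107422), 89.35231018066406)
fork 799 ((442.40386962890625, -470.0538635253906), (213.5574493408203, 179.67462158203125), 0.0507480762898922)
hoodtop 1627 0.11321979586681619 ((631.1754760742188, -145.3770294189453), (154.72518920898438, 147.82574462890625), 83.44634246826172)
dish 362 [0.05036444 0.05788116] ((628.5763549804688, 80.865478515625), 37.74168014526367) [0.62909626 0.08094232 0.05095133]
foot 140 ((625.602294921875, 76.53010559082031), 34.5439453125)
```

```bash
python3 -m pendant '[[-0.95,-0.65,0,0,0,0.36,-1],[-0.95,-0.65,0,0,0,0.36,-1],[-0.95,-0.65,0,0,0,0.36,-1],[-0.95,-0.65,0,0,0,0.36,-1],[-0.95,-0.65,0,0,0,0.36,-1],[-0.95,-0.65,0,0,0,0.36,-1],[-0.95,-0.65,0,0,0,0.36,-1],[-0.95,-0.65,0,0,0,0.36,-1]]'
python3 -m pendant '[[-1,0.3,0,0,0,0,-1],[-1,0.3,0,0,0,0,-1],[-1,0.3,0,0,0,0,-1],[-1,0.3,0,0,0,0,-1],[-1,0.3,0,0,0,0,-1],[-1,0.3,0,0,0,0,-1]]'
python3 -m pendant '[[-1,0,0,0,0,0,-1],[-1,0,0,0,0,0,-1],[-1,0,0,0,0,0,-1],[-1,0,0,0,0,0,-1],[-1,0,0,0,0,0,-1],[-1,0,0,0,0,0,-1]]'
python3 -m pendant '[[-1,-0.12,0,0,0,0,-1],[-1,-0.12,0,0,0,0,-1],[-1,-0.12,0,0,0,0,-1],[-1,-0.12,0,0,0,0,-1],[-1,-0.12,0,0,0,0,-1],[-1,-0.12,0,0,0,0,-1]]'
python3 -c "
from rig import *
s=readout.read_state();print(s['position'],s['tcp_rot'],s['joint_positions'],s['time_s']);print(calibration('wrist'))"
```

```text
time_s: 1.7
position: [0.3827, 0.3669, 0.2924]
tcp_rot: [[0.005, 1.0, 0.0], [1.0, -0.005, 0.0], [0.0, 0.0, -1.0]]
force: [0.6, -0.3, 0.8]
opening: 0.998
grasp_force: 0.0
time_s: 2.3
position: [0.4432, 0.1661, 0.2924]
tcp_rot: [[0.003, 1.0, 0.0], [1.0, -0.003, 0.0], [0.0, 0.0, -1.0]]
force: [-0.6, -0.6, -0.7]
opening: 1.001
grasp_force: 0.0
time_s: 2.9
position: [0.4427, -0.0321, 0.2922]
tcp_rot: [[0.001, 1.0, -0.0], [1.0, -0.001, 0.001], [0.001, -0.0, -1.0]]
force: [-0.2, 0.3, 0.4]
opening: 0.997
grasp_force: 0.0
time_s: 3.5
position: [0.4195, -0.231, 0.292]
tcp_rot: [[-0.002, 1.0, -0.0], [1.0, 0.002, 0.002], [0.002, -0.0, -1.0]]
force: [-1.0, 0.9, -0.0]
opening: 1.002
grasp_force: 0.0
[ 0.41945194 -0.23103849  0.29195149] [[-1.71992166e-03  9.99998407e-01 -4.76844863e-04]
 [ 9.99996933e-01  1.72076850e-03  1.78125355e-03]
 [ 1.78207125e-03 -4.73779783e-04 -9.99998300e-01]] [-4.22780952e+01  1.90670456e+01  1.02491150e+02  6.69839949e-02
  5.85306946e+01 -4.24116766e+01] 3.5
{'mtx': array([[329.18966958,   0.        , 283.58698388],
       [  0.        , 329.18966958, 210.74693954],
       [  0.        ,   0.        ,   1.        ]]), 'mount': array([[ 6.61748331e-04, -9.56806454e-01, -2.90724907e-01,
         7.95119578e-02],
       [ 9.99999677e-01,  7.65564866e-04, -2.43354749e-04,
        -4.44614088e-04],
       [ 4.55412168e-04, -2.90724652e-01,  9.56806652e-01,
        -9.23782126e-02],
       [ 0.00000000e+00,  0.00000000e+00,  0.00000000e+00,
         1.00000000e+00]])}
```

Run:
```python
from h import *
p,d,P=cloud('wrist'); save('w1',p)
for t in ['lifter_grip','lifter']: print(t,look_for(t,'wrist')[:2])
m=(P[...,0]>.35)&(P[...,0]<.5)&(P[...,1]>-.38)&(P[...,1]<-.26)&(P[...,2]>.055)&(P[...,2]<.09)
q=P[m];print(len(q),np.median(q[:,2]),cv2.minAreaRect(q[:,:2].astype(np.float32)*1000))
m=(P[...,0]>.35)&(P[...,0]<.5)&(P[...,1]>-.6)&(P[...,1]<-.34)&(P[...,2]>.0035)&(P[...,2]<.03)
q=P[m];print(len(q),np.median(q[:,2]),cv2.minAreaRect(q[:,:2].astype(np.float32)*1000))
t=P[(P[...,1]<-.3)&(abs(P[...,2])<.01)];print('table',np.median(t[:,2]))
```

```text
lifter_grip [{'extent': [254.1, 233.8, 321.7, 368.3], 'conf': 0.68}]
lifter [{'extent': [251.0, 236.9, 316.4, 364.3], 'conf': 0.85}]
789 0.06665127981720392 ((419.04595947265625, -316.5444030761719), (44.206180572509766, 20.71465301513672), 89.73651123046875)
816 0.004346026084953353 ((420.3395080566406, -455.2306823730469), (89.96161651611328, 73.85467529296875), 0.05247153714299202)
table -0.00015842404101285013
```

View pics/w1.png

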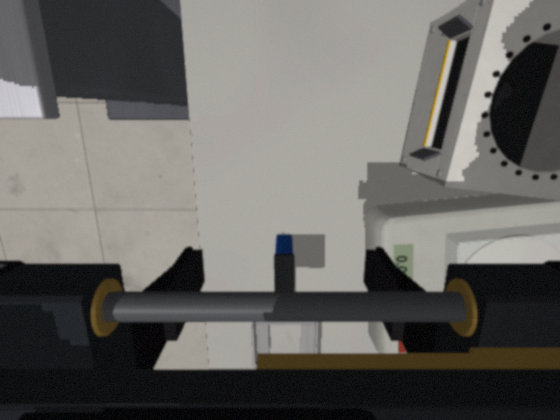

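```bash
python3 - <<'E'
import numpy as np
for f in('top.npy','scene.npy'):
    P=np.load(f); m=(P[...,0]>.31)&(P[...,0]<.54)&(P[...,1]>-.39)&(P[...,1]<-.26)&(P[...,2]>.03)
    q=P[m]; q=q[(q[:,0]>.44)|(q[:,0]<.39)]; print(len(q), q.max(0) if len(q) else '', q.min(0) if len(q) else '')
E
python3 -m pendant '[[-0.2,0,0,0,0,0,-1],[-0.4,0,0,0,0,0,-1],[-0.46,0,0.1,0,0,0,-1],[-0.46,0,0.25,0,0,0,-1],[-0.46,0,0.4,0,0,0,-1],[-0.46,0,0.5,0,0,0,-1],[-0.46,0,0.5,0,0,0,-1]]'
```

```text
376 [ 0.53994726 -0.26031605  0.05929321] [ 0.51369964 -0.38930076  0.03015779]
689 [ 0.53997945 -0.2600558   0.06014147] [ 0.51320757 -0.38994794  0.03017273]
time_s: 4.35
position: [0.4185, -0.3211, 0.1898]
tcp_rot: [[-0.004, 1.0, -0.005], [1.0, 0.004, 0.006], [0.006, -0.005, -1.0]]
force: [0.5, -0.1, 0.4]
opening: 1.001
grasp_force: 0.0
```

```bash
python3 -m pendant '[[0,0,0.15,0,0,0,-1],[0,0,0.3,0,0,0,-1],[0,0,0.4,0,0,0,-1],[0,0,0.485,0,0,0,-1],[0,0,0.485,0,0,0,-1],[0,0,0.485,0,0,0,-1],[0,0,0.485,0,0,0,-1]]'
python3 -c "
from rig import *
s=readout.read_state();print(s['position'],s['tcp_rot'],s['joint_positions'],s['qvel'])"
```

```text
time_s: 5.05
position: [0.4199, -0.3248, 0.0967]
tcp_rot: [[-0.002, 1.0, 0.002], [1.0, 0.002, -0.002], [-0.002, 0.002, -1.0]]
force: [-0.1, -0.0, 1.2]
opening: 1.004
grasp_force: 0.0
[ 0.41990171 -0.32475638  0.09674831] [[-0.00202583  0.99999637  0.00177508]
 [ 0.99999583  0.00202948 -0.00205301]
 [-0.00205661  0.00177091 -0.99999632]] [-4.97894424e+01  4.09640397e+01  1.03773485e+02  3.00513551e-03
  3.51069848e+01 -4.99080749e+01] [-0.44159982 -0.09667745  0.12569033 -0.02863043 -0.20282929  0.04810073]
```

```bash
python3 -m pendant '[[0,0,0.01,0,0,0,0.2],[0,0,0.01,0,0,0,0.5],[0,0,0.01,0,0,0,1],[0,0,0.01,0,0,0,1],[0,0,0.01,0,0,0,1],[0,0,0.01,0,0,0,1],[0,0,0.01,0,0,0,1],[0,0,0.01,0,0,0,1]]'
python3 -m pendant '[[0,0,0,0,0,0,1],[0,0,0,0,0,0,1],[0,0,0,0,0,0,1],[0,0,-0.05,0,0,0,1],[0,0,-0.15,0,0,0,1],[0,0,-0.15,0,0,0,1],[0,0,-0.15,0,0,0,1],[0,0,-0.15,0,0,0,1]]'
python3 -c "
from rig import *
s=readout.read_state();print(s['position'],s['tcp_rot'],s['moment'])"
```

```text
time_s: 5.85
position: [0.4189, -0.3246, 0.0932]
tcp_rot: [[-0.001, 1.0, -0.0], [1.0, 0.001, 0.0], [0.0, -0.0, -1.0]]
force: [-0.1, 0.2, 0.7]
opening: 0.357
grasp_force: 0.0
time_s: 6.65
position: [0.4186, -0.3242, 0.1228]
tcp_rot: [[-0.001, 1.0, -0.001], [1.0, 0.001, 0.001], [0.001, -0.001, -1.0]]
force: [-1.1, 0.1, -2.1]
opening: 0.246
grasp_force: 30.0
[ 0.41864189 -0.3242314   0.12282434] [[-1.00479957e-03  9.99999231e-01 -7.26376148e-04]
 [ 9.99999148e-01  1.00540404e-03  8.32288296e-04]
 [ 8.33017958e-04 -7.25539246e-04 -9.99999390e-01]] [-0.0466959   0.06059331  0.01509252]
```

```bash
python3 -m pendant '[[0,0,-0.08,0,0,0,1],[0,0,-0.2,0,0,0,1],[0,0,-0.32,0,0,0,1],[0,0,-0.44,0,0,0,1],[0,0,-0.56,0,0,0,1],[0,0,-0.66,0,0,0,1],[0,0,-0.7,0,0,0,1],[0,0,-0.7,0,0,0,1]]'
python3 -m pendant '[[0.08,0,0,0,0,-0.03,1],[0.2,0,0,0,0,-0.07,1],[0.35,0,0,0,0,-0.12,1],[0.5,0,0,0,0,-0.17,1],[0.65,0,0,0,0,-0.22,1],[0.8,0,0,0,0,-0.27,1],[0.93,0,0,0,0,-0.32,1],[1,0,0,0,0,-0.35,1]]'
python3 -m pendant '[[0.06,0.12,0,0,0,-0.03,1],[0.12,0.25,0,0,0,-0.06,1],[0.2,0.4,0,0,0,-0.09,1],[0.28,0.55,0,0,0,-0.12,1],[0.35,0.7,0,0,0,-0.15,1],[0.42,0.83,0,0,0,-0.15,1],[0.465,0.915,0,0,0,-0.15,1],[0.465,0.915,0,0,0,-0.15,1]]'
python3 -m pendant '[[0,0,0,0,0,0,1],[0,0,0,0,0,0,1]]'
python3 - <<'E'
from h import *
s=readout.read_state();print(s['position'],s['tcp_rot'],s['joint_positions'])
R=np.array(s['tcp_rot']);o=np.array(s['position'])
for c in('top','scene'):
    p,d,P=cloud(c); save(c+'2',p)
    L=(P-o)@R   # tool frame
    m=(L[...,0]<-.04)&(L[...,0]>-.2)&(abs(L[...,1])<.07)&(L[...,2]>.06)&(L[...,2]<.12)
    q=L[m]; print(c,len(q),np.percentile(q[:,2],[5,50,95])if len(q) else '')
    if len(q):
        f=q[q[:,0]<-.08]; print(cv2.minAreaRect(f[:,:2].astype(np.float32)*1000)); 
        A=np.c_[f[:,:2],np.ones(len(f))]; print('plane',np.linalg.lstsq(A,f[:,2],rcond=None)[0])
    # dish and foot
    m=(abs(P[...,0]-.629)<.07)&(abs(P[...,1]-.081)<.07)&(P[...,2]>.044)&(P[...,2]<.075);q=P[m]
    print('dish',cv2.minEnclosingCircle(q[:,:2].astype(np.float32)*1000),np.percentile(q[:,2],[50,98]))
E
```

```text
time_s: 7.45
position: [0.4191, -0.3247, 0.2636]
tcp_rot: [[-0.001, 1.0, 0.001], [1.0, 0.001, -0.001], [-0.001, 0.001, -1.0]]
force: [-0.1, -0.3, -2.8]
opening: 0.246
grasp_force: 30.0
time_s: 8.25
position: [0.4171, -0.1219, 0.2616]
tcp_rot: [[-0.895, 0.447, -0.004], [0.447, 0.895, 0.003], [0.005, 0.001, -1.0]]
force: [-0.9, -0.2, -2.0]
opening: 0.245
grasp_force: 30.0
time_s: 9.05
position: [0.4174, 0.0826, 0.2619]
tcp_rot: [[-1.0, -0.005, -0.004], [-0.005, 1.0, 0.001], [0.004, 0.001, -1.0]]
force: [0.3, -0.2, -1.9]
opening: 0.25
grasp_force: 30.0
time_s: 9.25
position: [0.4186, 0.08, 0.2627]
tcp_rot: [[-1.0, -0.0, -0.001], [-0.0, 1.0, -0.0], [0.001, -0.0, -1.0]]
force: [0.1, -0.1, -2.1]
opening: 0.245
grasp_force: 30.0
[0.41863582 0.07999936 0.26266206] [[-9.99999124e-01 -4.27094582e-04 -1.25275977e-03]
 [-4.26722761e-04  9.99999865e-01 -2.97053575e-04]
 [ 1.25288647e-03 -2.96518734e-04 -9.99999171e-01]] [-4.26452812e+00  1.78081828e+01  1.11296739e+02 -2.87220358e-02
  5.09653949e+01 -9.42708857e+01]
top 408 [0.08367466 0.09002938 0.09411313]
((-130.06927490234375, 1.975189208984375), (86.53294372558594, 67.2586669921875), 89.13572692871094)
plane [ 0.0272275  -0.01461557  0.09311855]
dish ((627.7651977539062, 82.55408477783203), 35.341712951660156) [0.04971612 0.05934601]
scene 431 [0.08406892 0.08954271 0.09347589]
((-123.18328094482422, -0.5981101989746094), (91.90776824951172, 85.7420883178711), 89.83804321289062)
plane [0.0233012  0.00281831 0.09229575]
dish ((630.4641723632812, 81.475830078125), 38.52688980102539) [0.05030762 0.05871206]
```

```bash
python3 -m pendant '[[0.05,0.0075,0.06,0,0,0,1],[0.05,0.0075,0.18,0,0,0,1],[0.05,0.0075,0.3,0,0,0,1],[0.05,0.0075,0.42,0,0,0,1],[0.05,0.0075,0.54,0,0,0,1],[0.05,0.0075,0.64,0,0,0,1],[0.05,0.0075,0.71,0,0,0,1],[0.05,0.0075,0.735,0,0,0,1]]'
python3 -m pendant '[[0,0,0,0,0,0,1],[0,0,0,0,0,0,1],[0,0,0,0,0,0,1]]'
cat > tilt.py <<'E'
from h import *
import sys
s=readout.read_state();print(s['position'].round(4),s['tcp_rot'].round(4).tolist())
R=np.array(s['tcp_rot']);o=np.array(s['position'])
for c in('top','scene'):
    p,d,P=cloud(c); save(c+sys.argv[1],p)
    L=(P-o)@R
    m=(L[...,0]<-.02)&(L[...,0]>-.2)&(abs(L[...,1])<.055)&(L[...,2]>.06)&(L[...,2]<.1)
    q=L[m]; print(c,len(q),'tip',np.percentile(q[:,0],1).round(4), 'xr', np.percentile(q[q[:,0]<-.08,1],[1,99]).round(4))
    for a in np.arange(-.17,-.02,.015):
        b=q[(q[:,0]>=a)&(q[:,0]<a+.015)]
        if len(b)>5: print(round(a,3),len(b),np.percentile(b[:,2],[10,25,50,75,90]).round(4))
    for sd in(-1,1):
        b=q[(q[:,1]*sd>.02)]
        if len(b)>5:print('side',sd,len(b),np.percentile(b[:,2],[10,50,90]).round(4))
E
python3 tilt.py 3
```

```text
time_s: 10.15
position: [0.4089, 0.0814, 0.115]
tcp_rot: [[-1.0, 0.001, -0.002], [0.001, 1.0, 0.0], [0.002, 0.0, -1.0]]
force: [0.5, -0.2, -2.4]
opening: 0.245
grasp_force: 30.0
time_s: 10.45
position: [0.4093, 0.082, 0.117]
tcp_rot: [[-1.0, -0.001, 0.002], [-0.001, 1.0, -0.0], [-0.002, -0.0, -1.0]]
force: [-0.3, 0.2, -2.1]
opening: 0.246
grasp_force: 30.0
[0.4093 0.082  0.117 ] [[-1.0, -0.0008, 0.0019], [-0.0008, 1.0, -0.0001], [-0.0019, -0.0002, -1.0]]
top 394 tip -0.1988 xr [-0.0429  0.0455]
-0.17 59 [0.0843 0.0856 0.0886 0.091  0.0915]
-0.155 77 [0.0844 0.0865 0.0897 0.0913 0.0943]
-0.14 83 [0.0851 0.0869 0.0897 0.0922 0.0933]
-0.125 80 [0.0839 0.087  0.0901 0.0926 0.0946]
-0.11 21 [0.0832 0.0856 0.0893 0.0928 0.0943]
side -1 178 [0.0828 0.0894 0.0938]
side 1 156 [0.0838 0.0896 0.0936]
scene 458 tip -0.199 xr [-0.046   0.0451]
-0.17 57 [0.0837 0.0849 0.0882 0.0907 0.0919]
-0.155 72 [0.0858 0.088  0.0899 0.0916 0.0931]
-0.14 66 [0.0846 0.0878 0.0899 0.0917 0.0935]
-0.125 69 [0.0849 0.0872 0.0896 0.0918 0.0927]
-0.11 51 [0.0848 0.0872 0.0903 0.0915 0.0935]
-0.095 43 [0.0863 0.0884 0.09   0.0919 0.0934]
-0.08 33 [0.083  0.0849 0.0874 0.0917 0.0941]
side -1 240 [0.0837 0.0898 0.0932]
side 1 145 [0.0842 0.089  0.0922]
```

Run:
```python
import cv2
a=cv2.imread('pics/scene3.png')[150:350,170:400]; cv2.imwrite('pics/scene3c.png',cv2.resize(a,(690,600),interpolation=cv2.INTER_CUBIC))
```

```text
(no output)
```

View pics/scene3c.png

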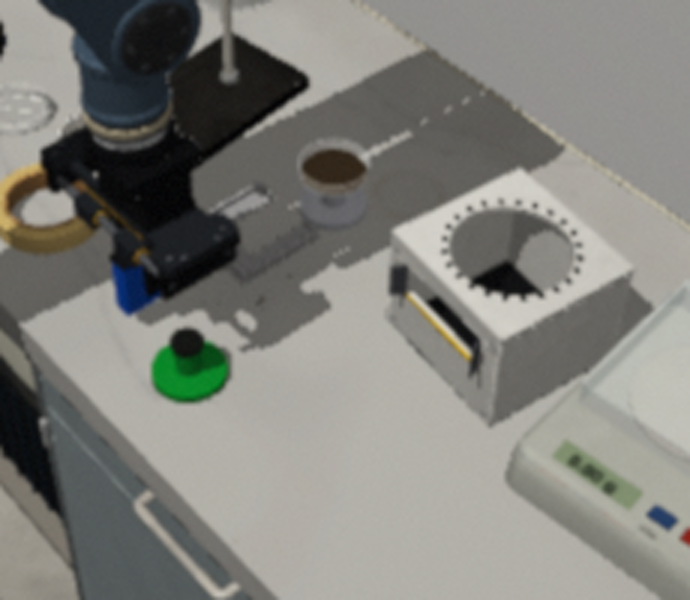

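The scene crop shows the lifter level in the gripper, with the prong tip at (265,190). It is in line with the dish at (333,170) and below its underside. Sliding it in now.

```bash
python3 -m pendant '[[-0.04,0,0,0,0,0,1],[-0.11,0,0,0,0,0,1],[-0.19,0,0,0,0,0,1],[-0.27,0,0,0,0,0,1],[-0.35,0,0,0,0,0,1],[-0.42,0,0,0,0,0,1],[-0.47,0,0,0,0,0,1],[-0.485,0,0,0,0,0,1]]'
python3 -m pendant '[[0,0,0,0,0,0,1],[0,0,0,0,0,0,1],[0,0,0,0,0,0,1]]'
python3 - <<'E'
from h import *
s=readout.read_state();print(s['position'].round(4),s['tcp_rot'].round(4).tolist())
for c in('top','scene'):
    p,d,P=cloud(c); save(c+'4',p)
    m=(abs(P[...,0]-.629)<.07)&(abs(P[...,1]-.081)<.07)&(P[...,2]>.045)&(P[...,2]<.075);q=P[m]
    print('dish',cv2.minEnclosingCircle(q[:,:2].astype(np.float32)*1000),q.mean(0))
E
```

```text
time_s: 11.35
position: [0.5075, 0.0822, 0.1165]
tcp_rot: [[-1.0, -0.001, 0.002], [-0.001, 1.0, -0.0], [-0.002, -0.0, -1.0]]
force: [0.1, 0.8, -2.0]
opening: 0.244
grasp_force: 30.0
time_s: 11.65
position: [0.5047, 0.0824, 0.1161]
tcp_rot: [[-1.0, -0.001, -0.002], [-0.001, 1.0, 0.0], [0.002, 0.0, -1.0]]
force: [0.0, -0.1, -2.6]
opening: 0.245
grasp_force: 30.0
[0.5047 0.0824 0.1161] [[-1.0, -0.0011, -0.0016], [-0.0011, 1.0, 0.0001], [0.0016, 0.0001, -1.0]]
dish ((629.4203491210938, 81.69430541992188), 34.62770080566406) [0.63851615 0.08174582 0.05054176]
dish ((626.3151245117188, 82.41908264160156), 38.47084045410156) [0.63521526 0.08049126 0.05108336]
```

```bash
python3 -m pendant '[[-0.0075,0,0,0,0,0,1],[-0.0075,0,-0.03,0,0,0,1],[-0.0075,0,-0.06,0,0,0,1],[-0.0075,0,-0.08,0,0,0,1],[-0.0075,0,-0.1,0,0,0,1],[-0.0075,0,-0.12,0,0,0,1],[-0.0075,0,-0.14,0,0,0,1],[-0.0075,0,-0.16,0,0,0,1]]'
python3 -m pendant '[[0,0,-0.03,0,0,0,1],[0,0,-0.07,0,0,0,1],[0,0,-0.11,0,0,0,1],[0,0,-0.15,0,0,0,1],[0,0,-0.19,0,0,0,1],[0,0,-0.22,0,0,0,1],[0,0,-0.24,0,0,0,1],[0,0,-0.25,0,0,0,1]]'
python3 -m pendant '[[0,0,0,0,0,0,1],[0,0,0,0,0,0,1],[0,0,0,0,0,0,1]]'
cat > dish.py <<'E'
from h import *
import sys
s=readout.read_state();print(s['position'].round(4),s['tcp_rot'].round(4).tolist(),s['joint_positions'].round(1),s['force'].round(1))
R=np.array(s['tcp_rot']);o=np.array(s['position'])
for c in('top','scene'):
    p,d,P=cloud(c); save(c+sys.argv[1],p); L=(P-o)@R
    m=(L[...,0]<-.06)&(L[...,0]>-.18)&(abs(L[...,1])<.06)&(L[...,2]>.064)&(L[...,2]<.082);q=L[m]
    print('dish in tool',len(q),cv2.minEnclosingCircle(q[:,:2].astype(np.float32)*1000),q.mean(0).round(4))
    m=(L[...,0]<-.06)&(L[...,0]>-.18)&(abs(L[...,1])<.06)&(L[...,2]>.064)&(L[...,2]<.1);q=L[m]
    print('lifter',np.percentile(q[:,0],1).round(4),np.percentile(q[:,1],[1,99]).round(4),np.percentile(q[:,2],[2,50,98]).round(4))
E
python3 dish.py 5
```

```text
time_s: 12.55
position: [0.5072, 0.0823, 0.1486]
tcp_rot: [[-1.0, -0.001, -0.0], [-0.001, 1.0, 0.0], [0.0, 0.0, -1.0]]
force: [-0.6, 0.2, -2.0]
opening: 0.243
grasp_force: 30.0
time_s: 13.35
position: [0.5074, 0.0823, 0.1988]
tcp_rot: [[-1.0, -0.001, 0.001], [-0.001, 1.0, -0.0], [-0.001, -0.0, -1.0]]
force: [0.0, 0.3, -2.1]
opening: 0.242
grasp_force: 30.0
time_s: 13.65
position: [0.5071, 0.0823, 0.1979]
tcp_rot: [[-1.0, -0.001, -0.001], [-0.001, 1.0, 0.0], [0.001, 0.0, -1.0]]
force: [1.0, -0.0, -3.0]
opening: 0.246
grasp_force: 30.0
[0.5071 0.0823 0.1979] [[-1.0, -0.001, -0.0008], [-0.001, 1.0, 0.0], [0.0008, 0.0, -1.0]] [ -3.3  29.9 103.1  -0.   47.1 -93.3] [ 1. -0. -3.]
dish in tool 46 ((-139.90835571289062, 2.1992053985595703), 43.912837982177734) [-0.1419  0.0016  0.0781]
lifter -0.1638 [-0.0408  0.0461] [0.0752 0.0873 0.0964]
dish in tool 64 ((-126.8346939086914, 4.214742660522461), 44.9755744934082) [-0.131  -0.0074  0.0794]
lifter -0.163 [-0.0461  0.0437] [0.0775 0.0866 0.0949]
```

Run:
```python
import cv2
a=cv2.imread('pics/scene5.png')[130:330,200:400]; b=cv2.imread('pics/top5.png')[130:230,230:380]
a=cv2.resize(a,(400,400),interpolation=cv2.INTER_CUBIC);b=cv2.resize(b,(400,400*2//3),interpolation=cv2.INTER_CUBIC)
b=cv2.copyMakeBorder(b,0,400-b.shape[0],0,0,cv2.BORDER_CONSTANT); cv2.imwrite('pics/c5.png',cv2.hconcat([a,b]))
```

```text
(no output)
```

View pics/c5.png

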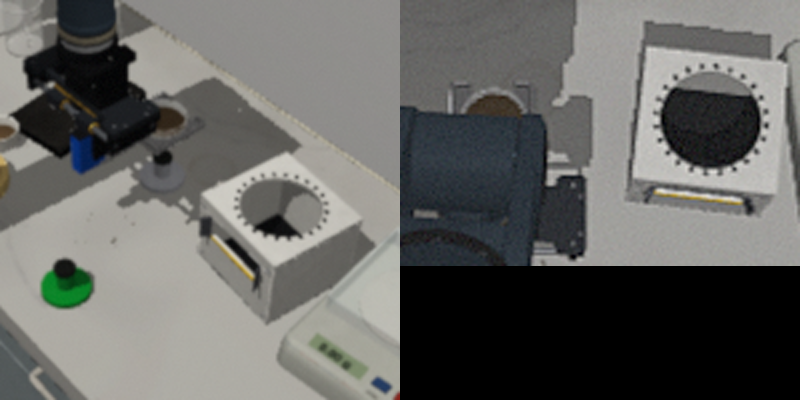

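The dish sits in the lifter's bay, at (172,118) in the left half, and the post is free at (163,160). Next I'll fit the hood precisely.

```bash
cat > hood.py <<'E'
from h import *
def edgefit(q,ax,lo,hi,w,pct):
    # q in hood frame; line of extreme along other axis vs ax
    xs,ys=[],[]
    for a in np.arange(lo,hi,w):
        b=q[(q[:,ax]>=a)&(q[:,ax]<a+w)][:,1-ax]
        if len(b)>8: xs.append(a+w/2); ys.append(np.percentile(b,pct))
    k=np.polyfit(xs,ys,1); return np.degrees(k[0]).round(2),(np.polyval(k,0)*1000).round(2),(1000*np.std(ys-np.polyval(k,xs))).round(2)
c0=np.array([.631,-.145]);th=np.radians(-6.5);Rh=np.array([[np.cos(th),-np.sin(th)],[np.sin(th),np.cos(th)]])
for c in('top','scene'):
    Q=[];I=[]
    for i in range(6):
        p,d,P=cloud(c); Q.append(P)
    P=np.nanmedian(np.array(Q),0); np.save(c+'_h.npy',P)
    xy=(P[...,:2]-c0)@Rh; H=np.dstack([xy,P[...,2]])
    m=(abs(H[...,0])<.09)&(abs(H[...,1])<.09)&(H[...,2]>.108)&(H[...,2]<.12);q=H[m]
    print(c,len(q),'topz',np.median(q[:,2]))
    for nm,ax,pct in(('x=-72 side',1,2),('x=+72',1,98),('y=-75',0,2),('y=+75',0,98)):
        print(nm,edgefit(q,ax,-.06,.06,.01,pct))
    # hole: inner edge points by angle
    r=np.hypot(q[:,0],q[:,1]);a=np.arctan2(q[:,1],q[:,0]);E=[]
    for k in range(36):
        b=(a>=-np.pi+k*np.pi/18)&(a<-np.pi+(k+1)*np.pi/18)
        if b.sum()>5: rr=np.percentile(r[b],3);aa=-np.pi+(k+.5)*np.pi/18;E.append([rr*np.cos(aa),rr*np.sin(aa)])
    E=np.array(E);s=np.linalg.lstsq(np.c_[2*E,np.ones(len(E))],(E**2).sum(1),rcond=None)[0];print('hole centre mm',s[:2]*1000,'r',np.sqrt(s[2]+s[0]**2+s[1]**2)*1000,len(E))
    m=(abs(H[...,0]+.072)<.008)&(abs(H[...,1])<.075)&(H[...,2]>.01)&(H[...,2]<.112);f=H[m]
    if len(f)>50:
        b=f[(f[:,2]<.055)&(abs(f[:,1])<.07)]; k=np.polyfit(b[:,1],b[:,0],1);print('front face',len(b),np.degrees(k[0]),k[1]*1000)
        b=f[(f[:,2]>.066)&(f[:,2]<.088)][:,1]; print('slot rows y', np.histogram(b,np.arange(-.075,.08,.005)))
E
python3 hood.py
```

```text
top 1632 topz 0.11309661486818634
x=-72 side (np.float64(-0.09), np.float64(-71.32), np.float64(0.59))
x=+72 (np.float64(0.12), np.float64(70.13), np.float64(0.96))
y=-75 (np.float64(-0.11), np.float64(-72.41), np.float64(1.26))
y=+75 (np.float64(-0.33), np.float64(73.99), np.float64(0.85))
hole centre mm [-0.75147562  1.03816708] r 54.54812259795003 36
front face 133 0.08030460736420823 -72.0967854287174
slot rows y (array([2, 4, 4, 2, 4, 5, 0, 0, 0, 0, 0, 0, 0, 0, 0, 0, 0, 0, 0, 0, 0, 0,
       0, 0, 2, 2, 4, 1, 4, 4]), array([-7.5000000e-02, -7.0000000e-02, -6.5000000e-02, -6.0000000e-02,
       -5.5000000e-02, -5.0000000e-02, -4.5000000e-02, -4.0000000e-02,
       -3.5000000e-02, -3.0000000e-02, -2.5000000e-02, -2.0000000e-02,
       -1.5000000e-02, -1.0000000e-02, -5.0000000e-03,  6.9388939e-17,
        5.0000000e-03,  1.0000000e-02,  1.5000000e-02,  2.0000000e-02,
        2.5000000e-02,  3.0000000e-02,  3.5000000e-02,  4.0000000e-02,
        4.5000000e-02,  5.0000000e-02,  5.5000000e-02,  6.0000000e-02,
        6.5000000e-02,  7.0000000e-02,  7.5000000e-02]))
scene 1572 topz 0.
[... 396 characters left out ...]
ot rows y (array([14,  7,  9, 10, 12,  0,  0,  0,  0,  0,  0,  0,  0,  0,  0,  0,  0,
        0,  0,  0,  0,  0,  0,  0, 20, 11,  1,  2,  3,  4]), array([-7.5000000e-02, -7.0000000e-02, -6.5000000e-02, -6.0000000e-02,
       -5.5000000e-02, -5.0000000e-02, -4.5000000e-02, -4.0000000e-02,
       -3.5000000e-02, -3.0000000e-02, -2.5000000e-02, -2.0000000e-02,
       -1.5000000e-02, -1.0000000e-02, -5.0000000e-03,  6.9388939e-17,
        5.0000000e-03,  1.0000000e-02,  1.5000000e-02,  2.0000000e-02,
        2.5000000e-02,  3.0000000e-02,  3.5000000e-02,  4.0000000e-02,
        4.5000000e-02,  5.0000000e-02,  5.5000000e-02,  6.0000000e-02,
        6.5000000e-02,  7.0000000e-02,  7.5000000e-02]))
```

```bash
python3 -m pendant '[[0,0,-0.02,0,0,0,1],[0,0,-0.06,0,0,0,1],[0,0,-0.11,0,0,0,1],[0,0,-0.16,0,0,0,1],[0,0,-0.21,0,0,0,1],[0,0,-0.26,0,0,0,1],[0,0,-0.29,0,0,0,1],[0,0,-0.3,0,0,0,1]]'
python3 -m pendant '[[0.01,-0.01,0,0,0,0,1],[0.03,-0.04,0,0,0,0,1],[0.07,-0.08,0,0,0,0,1],[0.11,-0.13,0,0,0,0,1],[0.15,-0.18,0,0,0,0,1],[0.19,-0.23,0,0,0,0,1],[0.23,-0.28,0,0,0,0,1],[0.27,-0.33,0,0,0,0,1]]'
python3 -m pendant '[[0.04,-0.05,0,0,0,0.005,1],[0.08,-0.1,0,0,0,0.01,1],[0.12,-0.15,0,0,0,0.015,1],[0.16,-0.2,0,0,0,0.02,1],[0.2,-0.25,0,0,0,0.025,1],[0.235,-0.29,0,0,0,0.03,1],[0.26,-0.32,0,0,0,0.034,1],[0.27,-0.33,0,0,0,0.0364,1]]'
python3 -m pendant '[[0,0,0,0,0,0,1],[0,0,0,0,0,0,1],[0,0,0,0,0,0,1]]'
cat > rows.py <<'E'
from h import *
import sys
s=readout.read_state();R=np.array(s['tcp_rot']);o=np.array(s['position'])
X=np.array([float(a) for a in sys.argv[1:4]]);y=np.radians(180+float(sys.argv[4]))
Rt=np.array([[np.cos(y),np.sin(y),0],[np.sin(y),-np.cos(y),0],[0,0,-1]])
rv=cv2.Rodrigues(R.T@Rt)[0].ravel()
print(o.round(4),'yaw',np.degrees(np.arctan2(R[1,0],R[0,0])).round(2),s['joint_positions'].round(1),s['force'].round(1)); print('rows',((X-o)@R/.2).round(4),(rv/np.pi).round(4))
E
python3 rows.py .367 -.1154 .16 -6.55; python3 dish.py 6
```

```text
time_s: 15.15
position: [0.5076, 0.0823, 0.2593]
tcp_rot: [[-1.0, -0.001, 0.002], [-0.001, 1.0, -0.0], [-0.002, -0.0, -1.0]]
force: [-0.2, 0.9, -3.0]
opening: 0.245
grasp_force: 30.0
time_s: 15.95
position: [0.4526, 0.0152, 0.2583]
tcp_rot: [[-1.0, -0.001, 0.0], [-0.001, 1.0, -0.0], [-0.0, -0.0, -1.0]]
force: [0.4, 0.1, -2.2]
opening: 0.245
grasp_force: 30.0
time_s: 16.75
position: [0.3989, -0.0504, 0.2583]
tcp_rot: [[-0.993, 0.115, -0.0], [0.115, 0.993, 0.0], [0.0, 0.0, -1.0]]
force: [0.1, -0.1, -2.8]
opening: 0.245
grasp_force: 30.0
time_s: 17.05
position: [0.3997, -0.0496, 0.2583]
tcp_rot: [[-0.994, 0.113, 0.0], [0.113, 0.994, -0.0], [-0.0, 0.0, -1.0]]
force: [0.2, 0.2, -2.5]
opening: 0.251
grasp_force: 30.0
[ 0.3997 -0.0496  0.2583] yaw 173.54 [ -23.1   16.5  114.6    0.    48.8 -106.6] [ 0.2  0.2 -2.5]
rows [ 0.1257 -0.3451  0.4914] [0.     0.0001 0.0005]
[ 0.3997 -0.0496  0.2583] [[-0.9936, 0.1126, 0.0004], [0.1126, 0.9936, -0.0], [-0.0004, 0.0, -1.0]] [ -23.1   16.5  114.6    0.    48.8 -106.6] [ 0.2  0.2 -2.5]
dish in tool 79 ((-125.41870880126953, 2.6469650268554688), 50.2454948425293) [-0.129  -0.0042  0.0788]
lifter -0.1635 [-0.0426  0.0458] [0.0766 0.0865 0.0947]
dish in tool 108 ((-120.51718139648438, -2.7904508113861084), 35.99528503417969) [-0.1249 -0.0042  0.0788]
lifter -0.1637 [-0.0457  0.0446] [0.0765 0.086  0.094 ]
```

```bash
python3 -m pendant '[[0.01,-0.03,0,0,0,0,1],[0.03,-0.08,0,0,0,0,1],[0.05,-0.13,0,0,0,0,1],[0.07,-0.18,0,0,0,0,1],[0.09,-0.23,0,0,0,0,1],[0.11,-0.28,0,0,0,0,1],[0.12,-0.33,0,0,0,0,1],[0.126,-0.345,0,0,0,0,1]]'
python3 -m pendant '[[0,0,0.02,0,0,0,1],[0,0,0.06,0,0,0,1],[0,0,0.12,0,0,0,1],[0,0,0.18,0,0,0,1],[0,0,0.24,0,0,0,1],[0,0,0.3,0,0,0,1],[0,0,0.36,0,0,0,1],[0,0,0.41,0,0,0,1]]'
python3 -m pendant '[[0,0,0.04,0,0,0,1],[0,0,0.07,0,0,0,1],[0,0,0.08,0,0,0,1],[0,0,0.08,0,0,0,1],[0,0,0.08,0,0,0,1]]'
python3 rows.py .367 -.1154 .16 -6.55; python3 dish.py 7
```

```text
time_s: 17.95
position: [0.3665, -0.1169, 0.2583]
tcp_rot: [[-0.993, 0.115, 0.001], [0.115, 0.993, -0.001], [-0.001, -0.001, -1.0]]
force: [0.1, 0.8, -2.6]
opening: 0.245
grasp_force: 30.0
time_s: 18.75
position: [0.3666, -0.115, 0.1751]
tcp_rot: [[-0.994, 0.112, -0.001], [0.112, 0.994, 0.001], [0.001, 0.001, -1.0]]
force: [-0.1, -0.8, -2.5]
opening: 0.243
grasp_force: 30.0
time_s: 19.25
position: [0.3667, -0.1156, 0.1605]
tcp_rot: [[-0.994, 0.113, 0.001], [0.113, 0.994, -0.0], [-0.001, -0.0, -1.0]]
force: [0.0, 0.7, -3.3]
opening: 0.246
grasp_force: 30.0
[ 0.3667 -0.1156  0.1605] yaw 173.51 [ -34.3   28.   122.7   -0.    29.3 -117.8] [ 0.   0.7 -3.3]
rows [-0.0011  0.0011  0.0023] [-0.0001  0.0002  0.0004]
[ 0.3667 -0.1156  0.1605] [[-0.9936, 0.113, 0.0005], [0.113, 0.9936, -0.0004], [-0.0006, -0.0003, -1.0]] [ -34.3   28.   122.7   -0.    29.3 -117.8] [ 0.   0.7 -3.3]
dish in tool 78 ((-134.98194885253906, 0.8321365714073181), 47.28904342651367) [-0.1274 -0.0004  0.0783]
lifter -0.1636 [-0.0426  0.046 ] [0.0751 0.0867 0.0953]
dish in tool 115 ((-112.81489562988281, -6.275218963623047), 45.69074630737305) [-0.124  -0.0017  0.0787]
lifter -0.1638 [-0.0459  0.0439] [0.0763 0.0859 0.0942]
```

Run:
```python
import cv2
a=cv2.imread('pics/scene7.png')[190:310,230:390]; b=cv2.imread('pics/top7.png')[140:260,270:390]
a=cv2.resize(a,(440,330),interpolation=cv2.INTER_CUBIC);b=cv2.resize(b,(330,330),interpolation=cv2.INTER_CUBIC)
cv2.imwrite('pics/c7.png',cv2.hconcat([a,b]))
```

```text
(no output)
```

View pics/c7.png

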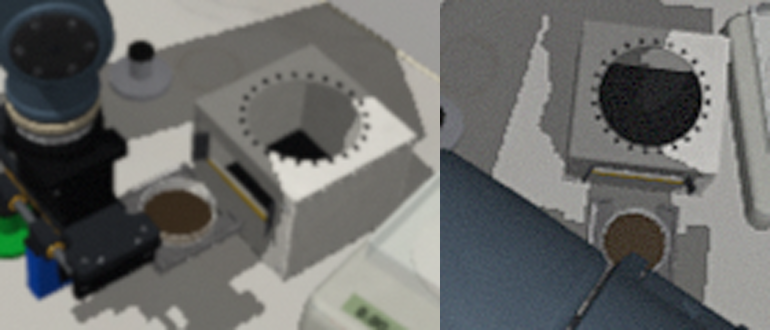

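The lifter carries the dish level and is lined up in front of the slot: fork at (640,225) in the right half, slot at (640,175). Inserting gently.

```bash
python3 -m pendant '[[-0.02,0.001,0,0,0,0,1],[-0.05,0.001,0,0,0,0,1],[-0.08,0.001,0,0,0,0,1],[-0.105,0.001,0,0,0,0,1],[-0.125,0.001,0,0,0,0,1],[-0.145,0.001,0,0,0,0,1],[-0.16,0.001,0,0,0,0,1],[-0.17,0.001,0,0,0,0,1]]'
python3 -m pendant '[[0,0,0,0,0,0,1],[0,0,0,0,0,0,1]]'
python3 rows.py .5092 -.1316 .16 -6.55;python3 dish.py 8
python3 - <<'E'
import cv2
a=cv2.imread('pics/scene8.png')[190:310,230:390]; b=cv2.imread('pics/top8.png')[140:240,280:380]
a=cv2.resize(a,(440,330),interpolation=cv2.INTER_CUBIC);b=cv2.resize(b,(330,330),interpolation=cv2.INTER_CUBIC)
cv2.imwrite('pics/c8.png',cv2.hconcat([a,b]))
E
```

```text
time_s: 20.15
position: [0.4006, -0.1192, 0.1602]
tcp_rot: [[-0.994, 0.113, -0.0], [0.113, 0.994, 0.0], [0.0, 0.0, -1.0]]
force: [-1.1, -0.2, -2.6]
opening: 0.244
grasp_force: 30.0
time_s: 20.35
position: [0.4002, -0.1191, 0.1602]
tcp_rot: [[-0.994, 0.113, -0.0], [0.113, 0.994, 0.0], [0.0, 0.0, -1.0]]
force: [-0.4, -0.2, -3.4]
opening: 0.246
grasp_force: 30.0
[ 0.4002 -0.1191  0.1602] yaw 173.51 [ -32.    29.2  118.1   -0.    32.7 -115.5] [-0.4 -0.2 -3.4]
rows [-0.5488 -0.0006  0.0008] [ 0.0001 -0.0002  0.0003]
[ 0.4002 -0.1191  0.1602] [[-0.9936, 0.113, -0.0004], [0.113, 0.9936, 0.0002], [0.0005, 0.0002, -1.0]] [ -32.    29.2  118.1   -0.    32.7 -115.5] [-0.4 -0.2 -3.4]
dish in tool 125 ((-147.0531463623047, -0.7269330620765686), 60.567665100097656) [-0.1389 -0.0009  0.0764]
lifter -0.1639 [-0.0543  0.0556] [0.0683 0.0868 0.0971]
dish in tool 203 ((-148.07310485839844, -0.959749698638916), 60.675174713134766) [-0.1425  0.0005  0.0747]
lifter -0.164 [-0.0577  0.0555] [0.0657 0.0857 0.0946]
```

View pics/c8.png

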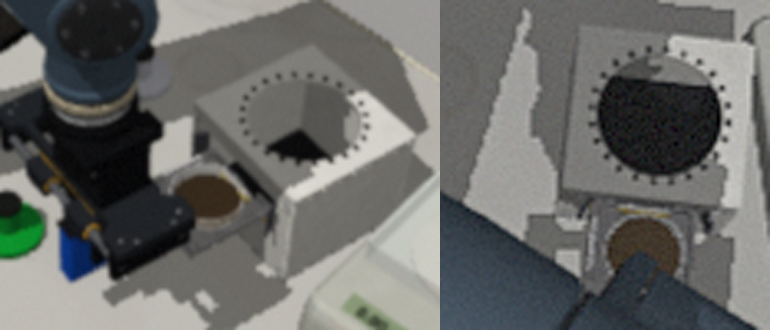

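The tip is between the guides at (645,210) in the right half, with no contact force. Going on.

```bash
python3 -m pendant '[[-0.015,0,0,0,0,0,1],[-0.04,0,0,0,0,0,1],[-0.07,0,0,0,0,0,1],[-0.1,0,0,0,0,0,1],[-0.13,0,0,0,0,0,1],[-0.15,0,0,0,0,0,1],[-0.165,0,0,0,0,0,1],[-0.17,0,0,0,0,0,1]]'
python3 rows.py .5092 -.1316 .16 -6.55
```

```text
time_s: 21.25
position: [0.4345, -0.1231, 0.1602]
tcp_rot: [[-0.994, 0.113, 0.0], [0.113, 0.994, -0.0], [-0.0, -0.0, -1.0]]
force: [0.1, -0.1, -2.6]
opening: 0.245
grasp_force: 30.0
[ 0.4345 -0.1231  0.1602] yaw 173.52 [ -30.    30.7  113.4   -0.    36.  -113.6] [ 0.1 -0.1 -2.6]
rows [-3.758e-01 -3.000e-04  1.100e-03] [-0.      0.0001  0.0004]
```

```bash
python3 -m pendant '[[-0.02,0,0,0,0,0,1],[-0.05,0,0,0,0,0,1],[-0.08,0,0,0,0,0,1],[-0.11,0,0,0,0,0,1],[-0.14,0,0,0,0,0,1],[-0.17,0,0,0,0,0,1],[-0.19,0,0,0,0,0,1],[-0.2,0,0,0,0,0,1]]'
python3 -m pendant '[[-0.02,0,0,0,0,0,1],[-0.05,0,0,0,0,0,1],[-0.08,0,0,0,0,0,1],[-0.11,0,0,0,0,0,1],[-0.14,0,0,0,0,0,1],[-0.16,0,0,0,0,0,1],[-0.173,0,0,0,0,0,1],[-0.175,0,0,0,0,0,1]]'
python3 -m pendant '[[0,0,0,0,0,0,1],[0,0,0,0,0,0,1],[0,0,0,0,0,0,1]]'
python3 rows.py .5092 -.1316 .16 -6.55
python3 - <<'E'
from h import *
for c in('scene','top'): p,d,P=cloud(c); save(c+'9',p)
a=cv2.imread('pics/scene9.png')[190:310,230:390]; b=cv2.imread('pics/top9.png')[135:235,290:390]
a=cv2.resize(a,(440,330),interpolation=cv2.INTER_CUBIC);b=cv2.resize(b,(330,330),interpolation=cv2.INTER_CUBIC)
cv2.imwrite('pics/c9.png',cv2.hconcat([a,b]))
E
```

```text
time_s: 22.05
position: [0.4745, -0.1276, 0.1602]
tcp_rot: [[-0.994, 0.113, 0.0], [0.113, 0.994, -0.0], [-0.0, -0.0, -1.0]]
force: [-0.3, 0.5, -2.8]
opening: 0.244
grasp_force: 30.0
time_s: 22.85
position: [0.509, -0.1315, 0.1602]
tcp_rot: [[-0.994, 0.113, 0.0], [0.113, 0.994, -0.0], [-0.0, -0.0, -1.0]]
force: [-0.7, -0.7, -2.7]
opening: 0.247
grasp_force: 30.0
time_s: 23.15
position: [0.5084, -0.1314, 0.1602]
tcp_rot: [[-0.994, 0.113, -0.0], [0.113, 0.994, 0.0], [0.0, 0.0, -1.0]]
force: [-0.7, 0.9, -3.3]
opening: 0.248
grasp_force: 30.0
[ 0.5084 -0.1314  0.1602] yaw 173.5 [ -26.7   34.2  102.9   -0.    42.9 -110.2] [-0.7  0.9 -3.3]
rows [-0.0041 -0.0004  0.0012] [ 0.     -0.0001  0.0003]
```

View pics/c9.png

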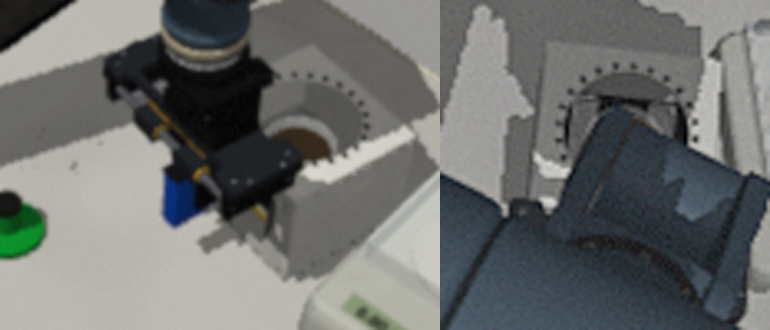

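Run:
```python
from h import *
c0=np.array([.6304,-.1454]);th=np.radians(-6.5);Rh=np.array([[np.cos(th),-np.sin(th)],[np.sin(th),np.cos(th)]])
for c in('top','scene'):
    p,d,P=cloud(c); xy=(P[...,:2]-c0)@Rh
    m=(np.hypot(xy[...,0],xy[...,1])<.056)&(P[...,2]>.058)&(P[...,2]<.1)
    q=np.c_[xy[m],P[m][:,2],p[m]]; print(c,len(q),'x max',np.percentile(q[:,0],98),'z',np.percentile(q[:,2],[5,50,95]))
    b=q[(q[:,3]-q[:,5]>25)]; print('soil',len(b), b[:,:3].min(0).round(4) if len(b) else '', b[:,:3].max(0).round(4) if len(b) else '')
```

```text
top 225 x max 0.040147449122389274 z [0.06519284 0.07146809 0.08158054]
soil 0  
scene 330 x max 0.03926568176677918 z [0.06911586 0.07495302 0.08369823]
soil 32 [ 0.0021 -0.0197  0.0725] [0.0213 0.015  0.0784]
```

```bash
python3 -m pendant '[[-0.004,0,0,0,0,0,1],[-0.004,0,0,0,0,0,1],[-0.004,0,0,0,0,0,1],[-0.004,0,0,0,0,0,1],[-0.004,0,0,0,0,0,1]]' && python3 -c "
from rig import bot
print(bot.hand_in())"
```

```text
time_s: 23.85
position: [0.5095, -0.1316, 0.1602]
tcp_rot: [[-0.994, 0.113, -0.0], [0.113, 0.994, 0.0], [0.0, 0.0, -1.0]]
force: [1.2, 0.4, -2.0]
opening: 0.243
grasp_force: 30.0
the job is handed in; nothing more can be done
None
```

I handed the job in at about 24 s: the dish is level in the lifter inside the hood, under the viewing port. The gripper still holds the lifter, about 6 mm above the slot's sill. The arm hid part of the dish in the last pictures, so that all of it shows through the port follows from the measured positions, not from a full view. No result came back from the hand-in.

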